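# Stand the camp mirror on its kickstand

## Robot

A 6-joint arm with a two-finger parallel gripper is mounted at the origin on the work surface. World frame = base frame: x ahead of the robot, y to its left, z up, the work surface at z = 0. Lengths are in mm, angles in rad, forces in N, time in s.
With the tool pointing down it reaches from about 350 to 975 mm from the base axis. Payload 7.1 kg.
Tool frame: the origin (TCP) lies between the finger pads; the fingertips stand 19 mm ahead of it and the grasp point (between the pads) is the TCP; z points along the fingers, y is the line along which they close (so a half turn about z gives the same grasp; the last joint's range is limited). The gripper opens to 88 mm and grips with 3 to 60 N. Pads are 20 mm wide; open, the fingers measure 115 mm over their backs; the gripper's body (75 mm by 178 mm) begins 61 mm behind the grasp point.
Start: joints at [-1.144, 0.423, 1.63, -0, 1.089, -0.019], TCP at [269.502, -563.892, 241.675] pointing down, gripper open.
Joint ranges: [-3, 3], [-0.9, 2.11], [0.09, 2.58], [-1.31, 4.45], [0.11, 2.69], [-2.54, 2.54]. Speed limits (rad/s): [2.39, 2.39, 3.01, 3.14, 3.14, 3.14].

## Interface

Orientations are given as a rotation vector (axis times angle).
In Python, from workcell import ctrl gives the robot as it stands.
- The arm moves only by the tool arm_command, never from a script. Its argument "series" is a list of rows, each an object with "linear": the shift along the tool's x, y, z in m, a list of three; "turn": the turn about the tool's z in rad. A call has 1 to 10 rows; each row shifts and turns the commanded pose from where the row before left it, along the tool's axes as they then stand; what a row does not reach is not made up. A row lasts 1/10 s, in which the tool goes at most 50 mm and 8.59 degrees, less where a joint would pass 70% of its speed; a pose out of reach is approached as far as the arm can. A call with a gripper value outside its range is refused whole. "jaw" is the opening, from -1 (shut) to 1 (fully open), set as the call begins (left out, the last holds). The fingers move at their own pace and stop on an object; the grip force is fixed at half the most. Time passes only in rows, so rows that do not move let the fingers close. It gives the time, the measured TCP pose, the force, the opening and the grip force at its end, in the units of the state.
- ctrl.get_obs(): the state, without advancing time (a new reading comes with each control period).
- ctrl.get_image(name): name is "scene" or "top" or "wrist"; returns a dict with "frame" (420x560x3 uint8, blue, green, red), "fx", "fy", "cx", "cy" (pixels), "rvec" (rotation vector, rad) and "tvec" (3), from world to camera coordinates, as OpenCV has them. Camera axes: x right, y down, z forward; pixel columns grow to the right and rows downward; lengths in mm; the calibration is good to about 2 mm. A picture is of the moment at which its call begins. There is no depth.
- ctrl.close_job(): hands the job in; it is judged then, once.
The state is a dict: "t": time; "qpos": joint angles; "qvel": joint speeds; "joint_torque": joint torques, N m; "ee_pos": TCP position; "orientation": TCP orientation; "ft_force": force on the tool from outside, world axes, zero at the start; "moment": the same for the moment, N m; "width": finger opening in mm; "grasp_force": force on a finger pad.
Only numpy, scipy, OpenCV 4.12 (cv2) and the standard library are available. Lean on these libraries where they do the work, as an engineer would, in place of code of your own. Each camera call takes 0.05 s, during which the arm holds its last target. There are 200 camera calls.

## Task

The camp mirror leans face-down against the sloping front of the grey bin in the closet tray. Swing the kickstand on its back out as far as it goes, then stand the mirror up on it in the middle of the rubber mat, bottom edge and leg both on the mat, square to the mat, with the mirror face towards the robot's side and leaning back on the leg. Let go of it standing; do not drop it, and leave the cup, bowl, headlamp and carabiner alone.

Things in the scene. Friction and masses are not known exactly. Their poses are not given: they have to be found in the camera images.
- mirror: Camp mirror: black plastic plate, 10 mm thick (x), 90 wide (y), 150 high (z), 0.24 to 0.38 kg with its leg; origin at its centre. z points to the top edge, x out of the back (kickstand side); the mirror face looks along -x. It starts leaning 30 degrees on the bin's slope, back up, top edge towards the robot. On its open leg it leans back 21 degrees (x then points 21 degrees below level).
- top_edge (a point): Middle of the mirror's top edge, 75 mm above its centre; axes as the mirror's. The plate's top 32 mm are bare on both sides (two hinge blocks stand 17 mm out of the back, 29 to 43 mm above the centre) and the top 45 mm stick out past the bin's slope, so this edge can be pinched across its 10 mm thickness.
- bottom_edge (a point): Middle of the mirror's bottom edge, 75 mm below the mirror's centre along its z; axes as the mirror's.
- hinge (a point): The kickstand's hinge axis, half-way along it: fixed to the mirror, 17 mm out of the plate's mid-plane (12 mm off the back surface) and 35 mm above the centre. The hinge axis runs along the mirror's y.
- leg_end (a point): Centre of the rounded rubber end (4 mm radius) of the kickstand leg, 100 mm from the hinge. The leg is a straight aluminium bar, 18 mm wide (along the mirror's y), 8 mm thick; folded, it lies parallel to the back, pointing to the bottom edge, with an 8 mm gap to the back, so it can be gripped across its 18 mm width.
- kickstand (a joint): Angle of the kickstand leg: 0 folded parallel to the back, growing to 0.70 rad at its stop as the leg's end swings away from the back. It starts at 0 to 0.12. The hinge is slightly stiff (0.02 N m): the leg stays where it is left. Grip it lightly and follow the arc: the mirror only leans there and a hard pull or twist lifts it.
- mat: Black rubber mat fixed to the tray, 150 mm along its x, 170 mm along its y, 3 mm thick. Origin at the centre of its underside, top 3 mm above; z up, x points away from the robot's side. The place where the mirror must stand, back and leg on the mat's +x side.
- bin: Fixed grey bin, 120 mm wide (y), 90 high. Origin on the tray floor at the foot of its sloping front, which faces +x and rises backwards (to -x) at 30 degrees from vertical; the bin reaches 150 mm behind the origin. A rib 10 mm high, 10 to 15 mm in front of the origin, keeps the mirror's bottom edge from sliding out.
- bowl: Orange bowl, 124 mm across, 50 mm high, origin under its centre; leave alone.
- cup: Red cup standing in the bowl, 72 mm across, 70 mm high, origin under its centre; leave alone.
- headlamp: Black headlamp, about 50 x 75 x 36 mm, origin under its centre; leave alone.
- carabiner: Metal carabiner lying flat, 80 x 50 x 8 mm, origin under its centre; leave alone.
Not all that is in view belongs to the job. Of the things that look like the mat, the larger one is meant. What is shaped like the mirror but white is not meant.

How it is judged:
By the outcome, as a careful person would: the job done as asked, in the order asked, and still so for the second after the job is handed in, with the robot touching nothing.
It also fails if it takes over 59 s, if anything falls off the work surface, if the arm or the gripper's body presses on something with over 40 N, if the wrist force passes 120 N, or if a joint passes its speed limit or range.

## Working session

There is one attempt and no reset: what is moved stays moved. The work goes in short steps, Python scripts to look and compute and a tool call to move; the robot and the scene stay as the last step left them, time stands still between calls to the robot, and variables do not carry over. Pictures are saved under pics/ and viewed, at most 10 in all, crops included, and the job is handed in when it is done.

Besides the shell and the picture viewer there is one more tool, called after ">>>" by a JSON object that holds its "method" and its "body". arm_command: Moves the arm, as the interface text tells. Its arguments: {"type":"object","properties":{"series":{"type":"array"},"jaw":{"type":"number"}},"required":["series"]}

```bash
mkdir -p pics; ls; cat > h.py <<'E'
import numpy as np, cv2, pickle
from workcell import ctrl
def grab(n,save=None):
    im=ctrl.get_image(n); pickle.dump(im,open(f'/tmp/{n}.pkl','wb'))
    if save: cv2.imwrite(save,im['frame'])
    return im
def load(n): return pickle.load(open(f'/tmp/{n}.pkl','rb'))
def K(im): return np.array([[im['fx'],0,im['cx']],[0,im['fy'],im['cy']],[0,0,1.]])
def ray(im,uv):
    R=cv2.Rodrigues(np.array(im['rvec'],float))[0]; t=np.array(im['tvec'],float).ravel()
    d=R.T@np.linalg.solve(K(im),[uv[0],uv[1],1.]); return -R.T@t,d/np.linalg.norm(d)
def onz(im,uv,z):
    o,d=ray(im,uv); return o+d*(z-o[2])/d[2]
def proj(im,P):
    return cv2.projectPoints(np.array(P,float).reshape(-1,1,3),np.array(im['rvec'],float),np.array(im['tvec'],float),K(im),None)[0].reshape(-1,2)
def tri(a,ua,b,ub):
    o1,d1=ray(a,ua);o2,d2=ray(b,ub)
    s=np.linalg.lstsq(np.c_[d1,-d2],o2-o1,rcond=None)[0]
    p,q=o1+s[0]*d1,o2+s[1]*d2
    return (p+q)/2,np.linalg.norm(p-q)
E
python3 - <<'E'
from h import *
a=grab('scene');b=grab('top')
cv2.imwrite('pics/scene.png',a['frame']);cv2.imwrite('pics/top.png',b['frame'])
for i in(a,b): print(i['fx'],ray(i,(280,210)))
print(ctrl.get_obs())
E
```

```text
pics
525.1806404283433 (array([1423.97645017,  246.24153128, 1349.18126497]), array([-0.52266732, -0.14678425, -0.83980549]))
457.6922443486841 (array([ 426.0637686 ,   -7.13120235, 1434.66836364]), array([ 1.62436230e-01,  1.64569762e-04, -9.86719030e-01]))
{'t': 0.1, 'qpos': array([-1.14395063e+00,  4.23757207e-01,  1.63059682e+00, -1.10018958e-05,
        1.08860317e+00, -1.89674775e-02]), 'qvel': array([ 0.00011065, -0.00068713, -0.00408231,  0.00057599, -0.00024797,
        0.00051124]), 'joint_torque': array([-1.10030967e-03, -5.45621681e+01, -2.74322891e+01,  6.44389680e-02,
        1.88111508e-02, -2.97633585e-05]), 'ee_pos': array([ 269.33881918, -563.46533533,  240.99050062]), 'orientation': array([-3.06256350e+00, -6.94209748e-01,  4.48903183e-04]), 'ft_force': array([-0.49805086,  0.71213986,  0.07581958]), 'moment': array([0.04182005, 0.01065792, 0.01760383]), 'grasp_force': 0.0, 'width': 87.43051105112549}
```

View pics/scene.png

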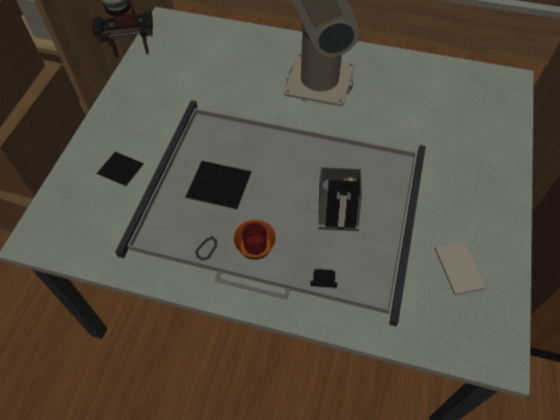

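View pics/top.png

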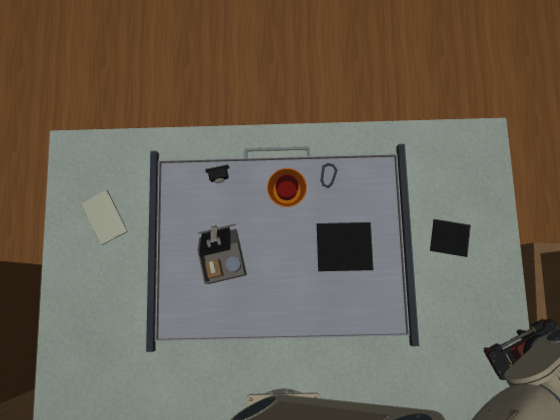

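The scene shows the robot at the top. Mirror candidates are the black plate with the grey leg on the bin (scene 342,205; top 215,238) and the white plate (scene 460,267; top 104,217), and I choose the black one. Mat candidates are the large black square in the tray (scene 218,184; top 345,247) and the small one outside it (scene 120,168; top 450,238), and I choose the large one.

```bash
python3 - <<'E'
from h import *
a=load('scene');b=load('top')
ca=cv2.resize(a['frame'][160:240,305:375],None,fx=5.5,fy=5.5,interpolation=cv2.INTER_CUBIC)
cb=cv2.resize(b['frame'][215:295,185:255],None,fx=5.5,fy=5.5,interpolation=cv2.INTER_CUBIC)
cv2.imwrite('pics/crop1.png',np.clip(np.hstack([ca,cb])*1.6,0,255).astype(np.uint8))
for im,box,n in((a,(150,215,170,260),'s'),(b,(210,285,305,385),'t')):
    g=cv2.cvtColor(im['frame'],cv2.COLOR_BGR2GRAY); r0,r1,c0,c1=box
    m=(g[r0:r1,c0:c1]<60).astype(np.uint8)
    c=max(cv2.findContours(m,0,2)[0],key=cv2.contourArea)
    q=cv2.approxPolyDP(c,6,True)[:,0]+[c0,r0]
    for z in(3,13): 
        P=np.array([onz(im,p,z) for p in q]);print(n,z,q.tolist(),P[:,:2].round().tolist(),P.mean(0).round(1))
        r=cv2.minAreaRect(np.float32([onz(im,p[0]+[c0,r0],z)[:2] for p in c]));print(r)
# parallax estimate of mat height: match centroids
E
```

```text
s 3 [[202, 161], [186, 197], [236, 208], [250, 171]] [[468.0, -284.0], [615.0, -284.0], [614.0, -121.0], [467.0, -121.0]] [ 541.1 -202.6    3. ]
((541.05224609375, -202.70318603515625), (170.68096923828125, 149.78521728515625), 89.76607513427734)
s 13 [[202, 161], [186, 197], [236, 208], [250, 171]] [[475.0, -280.0], [621.0, -280.0], [620.0, -118.0], [474.0, -118.0]] [ 547.6 -199.3   13. ]
((547.6109008789062, -199.3682403564453), (169.4130401611328, 148.6725616455078), 89.76607513427734)
t 3 [[317, 224], [318, 270], [372, 269], [369, 223]] [[614.0, -122.0], [471.0, -120.0], [470.0, -287.0], [614.0, -286.0]] [ 542.  -203.8    3. ]
((542.0947875976562, -204.54209899902344), (169.4455108642578, 146.85752868652344), 88.74162292480469)
t 13 [[317, 224], [318, 270], [372, 269], [369, 223]] [[613.0, -122.0], [470.0, -119.0], [470.0, -285.0], [612.0, -284.0]] [ 541.2 -202.4   13. ]
((541.2843017578125, -203.1631622314453), (168.26194763183594, 145.83175659179688), 88.74162292480469)
```

View pics/crop1.png

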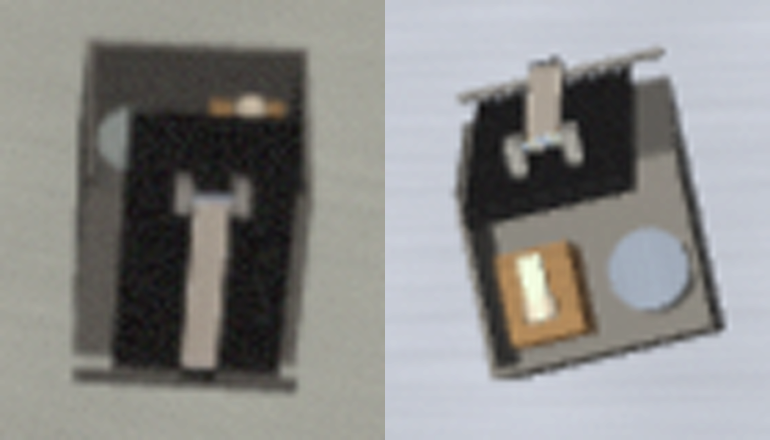

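```bash
python3 - <<'E'
from h import *
a=load('scene');b=load('top')
A=lambda x,y:(305-.41+x/5.5,160-.41+y/5.5)
B=lambda x,y:(185-.41+(x-385)/5.5,215-.41+y/5.5)
for n,p,q in(('topR(-y)',A(135,112),B(635,188)),('topL',A(303,118),B(470,222)),('blkR',A(183,195),B(573,150)),('blkL',A(243,198),B(515,155)),('legend',A(198,367),B(547,60)),('ribR',A(75,375),B(663,50)),('ribL',A(295,385),B(460,98)),('binbackR',A(90,42),B(720,328)),('binbackL',A(305,50),B(492,375)),('binfrontTopR',A(78,180),B(638,155))):
    P,e=tri(a,p,b,q);print(n,P.round(1),round(e,1))
for n,p,z in(('topR',B(635,188),135),('topL',B(470,222),135),('ribR',B(663,50),10),('ribL',B(460,98),10)): print(n,onz(b,p,z).round(1))
for n,p,z in(('topR',A(135,112),135),('topL',A(303,118),135),('botR',A(112,367),5),('botL',A(280,373),5),('ribR',A(75,370),10),('ribL',A(295,380),10)): print(n,onz(a,p,z).round(1))
E
```

```text
topR(-y) [531.5 140.4 131.4] 4.5
topL [515.7 225.5 134.9] 4.5
blkR [555.3 175.  101.6] 1.3
blkL [552.8 205.5 106.6] 2.0
legend [613.1 200.3  30.8] 3.4
ribR [620.5 136.7   7.2] 2.6
ribL [595.8 253.    6.8] 1.9
binbackR [459.5 101.6  87.4] 6.8
binbackL [438.1 219.3  92.7] 1.1
binfrontTopR [554.8 130.1  98.9] 20.6
topR [531.8 137.8 135. ]
topL [516.1 223.2 135. ]
ribR [620.4 135.2  10. ]
ribL [595.6 251.4  10. ]
topR [533.5 142.9 135. ]
topL [515.  227.7 135. ]
botR [608.8 156.1   5. ]
botL [589.  244.7   5. ]
ribR [618.8 137.5  10. ]
ribL [594.4 253.3  10. ]
```

>>> {"method": "arm_command", "body": {"series": [{"linear": [0, 0, 0], "turn": 0.123}, {"linear": [0, 0, 0], "turn": 0.123}, {"linear": [0.0275, -0.0375, 0], "turn": 0}, {"linear": [0.0275, -0.0375, 0], "turn": 0}, {"linear": [0.0275, -0.0375, 0], "turn": 0}, {"linear": [0.0275, -0.0375, 0], "turn": 0}, {"linear": [0.0275, -0.0375, 0], "turn": 0}, {"linear": [0.0275, -0.0375, 0], "turn": 0}, {"linear": [0.0275, -0.0375, 0], "turn": 0}, {"linear": [0.0275, -0.0375, 0], "turn": 0}], "jaw": 0.3}}

```text
t: 1.1
ee_pos: [425.9, -224.4, 241.6]
orientation: [-3.126, -0.313, 0.0]
ft_force: [1.0, -1.4, -0.0]
width: 57.3
grasp_force: 0.0
```

>>> {"method": "arm_command", "body": {"series": [{"linear": [0.0275, -0.0375, 0], "turn": 0}, {"linear": [0.0275, -0.0375, 0], "turn": 0}, {"linear": [0.0275, -0.0375, 0], "turn": 0}, {"linear": [0.0275, -0.0375, 0], "turn": 0}, {"linear": [0.0275, -0.0375, 0], "turn": 0}, {"linear": [0.0275, -0.0375, 0], "turn": 0}, {"linear": [0.0275, -0.0375, 0], "turn": 0}, {"linear": [0.0275, -0.0375, 0], "turn": 0}, {"linear": [0.0275, -0.0375, 0], "turn": 0}, {"linear": [0, 0, 0], "turn": 0}]}}

```text
t: 2.1
ee_pos: [602.9, 158.4, 241.3]
orientation: [-3.124, -0.32, -0.002]
ft_force: [0.5, 0.4, 0.6]
width: 56.9
grasp_force: 0.0
```

```bash
cat >> h.py <<'E'
def state():
    o=ctrl.get_obs(); R=cv2.Rodrigues(o['orientation'])[0]
    print('t',round(o['t'],2),'p',o['ee_pos'].round(1),'yaw',round(np.arctan2(R[1,0],R[0,0]),3),'F',o['ft_force'].round(1),'M',o['moment'].round(2),'w',round(o['width'],1),'g',round(o['grasp_force'],1)); return o
E
python3 - <<'E'
from h import *
state(); w=grab('wrist','pics/w1.png'); print(ray(w,(280,210)))
E
```

```text
t 2.1 p [602.9 158.4 241.3] yaw 0.204 F [0.5 0.4 0.6] M [-0.    0.02 -0.02] w 56.9 g 0.0
(array([672.37006645, 173.57553469, 385.31934533]), array([-0.2634071 , -0.06598569, -0.96242537]))
```

View pics/w1.png

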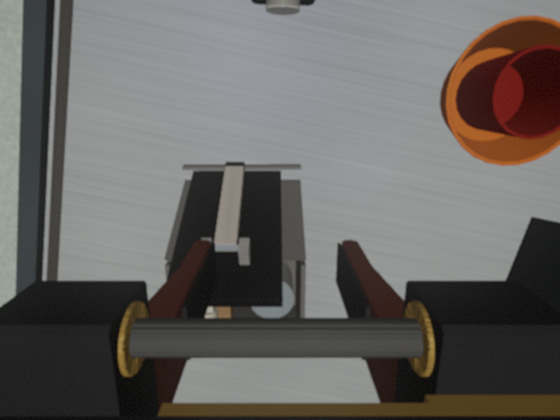

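The wrist view shows the leg from (228,240) at the hinge to (235,163) at its end. The rib runs level at row 166, so the yaw fits, and the plate's right edge is at column 281.

```bash
python3 - <<'E'
from h import *
w=load('wrist');a=load('scene');b=load('top')
h=np.array([.98,.199,0]);l=np.array([-.199,.98,0]);
def s(P): return (P@h).round(1),(P@l).round(1),P[2].round(1)
A=lambda x,y:(305-.41+x/5.5,160-.41+y/5.5)
B=lambda x,y:(185-.41+(x-385)/5.5,215-.41+y/5.5)
for n,uv,z in(('botR',(280,172),5),('botL',(193,172),5),('ribR',(300,165),10),('ribL',(183,165),10),('topR',(281,304),135)): print(n,s(onz(w,uv,z)))
for n,u,v in(('tip',(235,163),A(198,367)),('hinge',(228,241),A(210,197)),('topR',(281,304),A(135,112))):
    P,e=tri(w,u,a,v);print(n,s(P),round(e,1))
for n,u,v in(('tip',(235,163),B(547,60)),('hinge',(228,241),B(543,145)),('topR',(281,304),B(635,188))):
    P,e=tri(w,u,b,v);print(n,s(P),round(e,1))
print('pred centre',s(np.array([556.5,189.6,67.5])),'tcp',s(np.array([602.9,158.4,241.3])))
E
```

```text
botR (np.float64(627.3), np.float64(31.7), np.float64(5.0))
botL (np.float64(627.0), np.float64(122.1), np.float64(5.0))
ribR (np.float64(635.4), np.float64(11.4), np.float64(10.0))
ribL (np.float64(635.0), np.float64(130.8), np.float64(10.0))
topR (np.float64(549.2), np.float64(31.9), np.float64(135.0))
tip (np.float64(640.3), np.float64(75.7), np.float64(30.3)) 0.6
hinge (np.float64(595.5), np.float64(72.7), np.float64(124.5)) 1.8
topR (np.float64(548.2), np.float64(32.9), np.float64(131.8)) 2.6
tip (np.float64(640.6), np.float64(73.8), np.float64(31.8)) 2.8
hinge (np.float64(585.7), np.float64(75.7), np.float64(97.8)) 0.5
topR (np.float64(548.5), np.float64(30.6), np.float64(133.3)) 2.6
pred centre (np.float64(583.1), np.float64(75.1), np.float64(67.5)) tcp (np.float64(622.4), np.float64(35.3), np.float64(241.3))
```

>>> {"method": "arm_command", "body": {"series": [{"linear": [0.0086, -0.0407, 0], "turn": 0}, {"linear": [0, 0, 0.045], "turn": 0}, {"linear": [0, 0, 0.045], "turn": 0}, {"linear": [0, 0, 0.04], "turn": 0}, {"linear": [0, 0, 0.03], "turn": 0}, {"linear": [0, 0, 0.014], "turn": 0}, {"linear": [0, 0, 0], "turn": 0}], "jaw": 0.0}}

```text
t: 2.85
ee_pos: [600.0, 194.0, 65.8]
orientation: [3.125, 0.312, -0.007]
ft_force: [0.9, -0.8, 0.2]
width: 44.1
grasp_force: 0.0
```

```bash
python3 - <<'E'
from h import *
o=state(); w=grab('wrist')
p=o['ee_pos'];print(p@[.98,.199,0],p@[-.199,.98,0])
cv2.imwrite('pics/w2.png',w['frame'])
E
```

```text
t 2.85 p [600.  194.   65.8] yaw 0.199 F [ 0.9 -0.8  0.2] M [-0.05 -0.03 -0.09] w 44.1 g 0.0
626.5960227704331 70.74507257332081
```

View pics/w2.png

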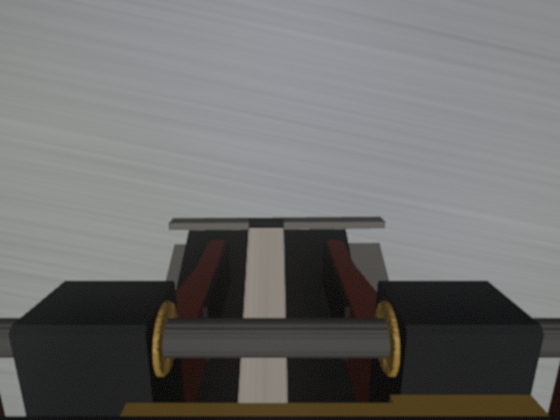

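The wrist view shows the leg centred near column 266 between the open fingers, whose centre is at column 276. That puts the tool about 5 mm off to the side, so I correct it and descend.

>>> {"method": "arm_command", "body": {"series": [{"linear": [0.0045, -0.005, 0.01], "turn": 0}, {"linear": [0, 0, 0.009], "turn": 0}, {"linear": [0, 0, 0], "turn": 0}]}}

```text
t: 3.2
ee_pos: [604.8, 201.3, 48.3]
orientation: [3.126, 0.314, -0.001]
ft_force: [-0.2, -0.2, 0.2]
width: 43.7
grasp_force: 0.0
```

>>> {"method": "arm_command", "body": {"series": [{"linear": [0, 0, 0], "turn": 0}, {"linear": [0, 0, 0], "turn": 0}, {"linear": [0, 0, 0], "turn": 0}], "jaw": -0.59}}

```text
t: 3.5
ee_pos: [605.2, 201.2, 49.1]
orientation: [-3.126, -0.313, -0.001]
ft_force: [0.1, -0.2, -0.3]
width: 23.6
grasp_force: 0.0
```

```bash
python3 - <<'E'
from h import *
o=state()
p=o['ee_pos'];print(p@[.98,.199,0],p@[-.199,.98,0])
E
```

```text
t 3.5 p [605.2 201.2  49.1] yaw 0.2 F [ 0.1 -0.2 -0.3] M [ 0.05  0.05 -0.01] w 23.6 g 0.0
633.0921520200504 76.73725799445485
```

Still closing, so I wait.

>>> {"method": "arm_command", "body": {"series": [{"linear": [0, 0, 0], "turn": 0}, {"linear": [0, 0, 0], "turn": 0}]}}

```text
t: 3.7
ee_pos: [605.1, 200.8, 48.9]
orientation: [3.126, 0.313, 0.0]
ft_force: [0.2, -1.8, -0.1]
width: 17.7
grasp_force: 1.1
```

>>> {"method": "arm_command", "body": {"series": [{"linear": [0, 0, 0], "turn": 0}, {"linear": [0, 0, 0], "turn": 0}, {"linear": [0.0034, 0, -0.0026], "turn": 0}, {"linear": [0.0033, 0, -0.0027], "turn": 0}, {"linear": [0.0031, 0, -0.0029], "turn": 0}, {"linear": [0.003, 0, -0.003], "turn": 0}, {"linear": [0, 0, 0], "turn": 0}], "jaw": -0.61}}

```text
t: 4.4
ee_pos: [618.4, 204.0, 60.4]
orientation: [-3.126, -0.313, -0.002]
ft_force: [0.5, 0.2, -2.9]
width: 17.6
grasp_force: 25.4
```

```bash
python3 - <<'E'
from h import *
o=state()
p=o['ee_pos'];print(p@[.98,.199,0],p@[-.199,.98,0])
w=grab('wrist'); s=grab('scene')
ca=cv2.resize(s['frame'][160:240,305:375],None,fx=5.25,fy=5.25,interpolation=cv2.INTER_CUBIC)
cv2.imwrite('pics/c3.png',np.hstack([w['frame'][:,100:480],np.clip(ca*1.6,0,255).astype(np.uint8)]))
E
```

```text
t 4.4 p [618.4 204.   60.4] yaw 0.2 F [ 0.5  0.2 -2.9] M [ 0.04 -0.15  0.03] w 17.6 g 25.4
646.6098036746791 76.83340149976682
```

View pics/c3.png

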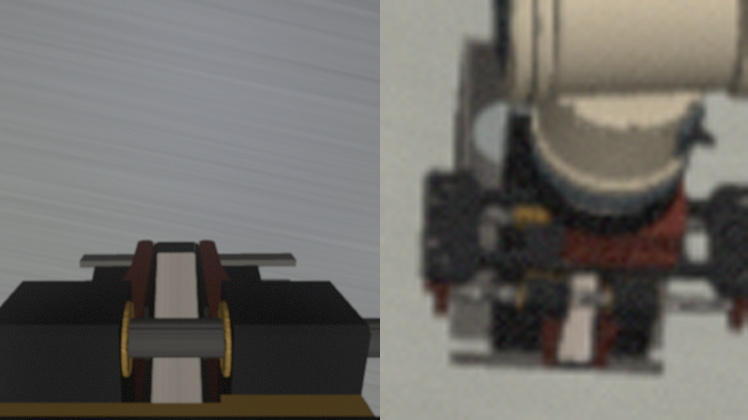

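The left pane shows the leg still between the fingers and the plate's bottom behind the rib. The 25 N grip and about 3 N of downward load say the mirror is partly lifting, so I ease the grip.

>>> {"method": "arm_command", "body": {"series": [{"linear": [0, 0, 0], "turn": 0}, {"linear": [0, 0, 0], "turn": 0}, {"linear": [0, 0, 0], "turn": 0}], "jaw": -0.585}}

```text
t: 4.8
ee_pos: [617.6, 203.7, 60.1]
orientation: [-3.126, -0.313, -0.001]
ft_force: [-0.4, -0.4, 0.2]
width: 18.2
grasp_force: 0.0
```

```bash
python3 - <<'E'
from h import *
o=state()
w=grab('wrist'); s=grab('top')
ca=cv2.resize(s['frame'][190:270,190:260],None,fx=5.25,fy=5.25,interpolation=cv2.INTER_CUBIC)
cv2.imwrite('pics/c4.png',np.hstack([w['frame'][:,100:480],np.clip(ca*1.3,0,255).astype(np.uint8)]))
E
```

```text
t 4.8 p [617.6 203.7  60.1] yaw 0.2 F [-0.4 -0.4  0.2] M [ 0.06  0.02 -0.01] w 18.2 g 0.0
```

View pics/c4.png

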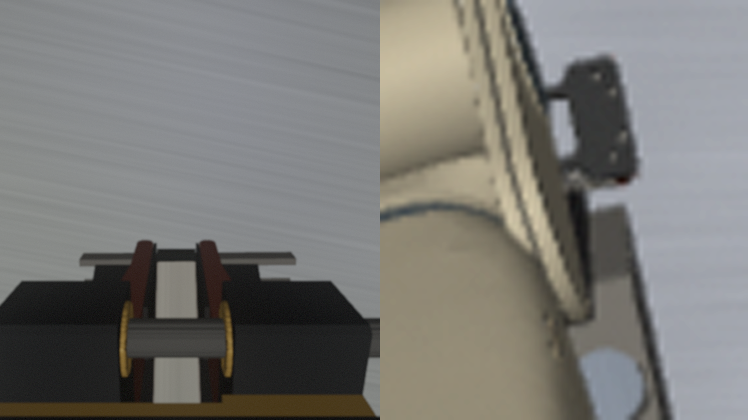

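The leg is free and settled. The rubber tip spans rows 249–262 around column 277, and the plate's bottom is still at the rib.

```bash
cat >> h.py <<'E'
def legrows(w,l=76.5,H=(581.2,106.3)):
    for th in np.arange(0,.75,.1):
        f=th+np.pi/6; P=[]
        for r in(96,104):
            x=H[0]+r*np.sin(f); z=H[1]-r*np.cos(f); P.append([.98*x-.199*l,.199*x+.98*l,z])
        print(round(th,1),proj(w,P).round(0).tolist())
E
python3 - <<'E'
from h import *
w=load('wrist'); legrows(w)
col=w['frame'][225:330,277].astype(int).sum(1);print(col.tolist())
E
```

```text
0.0 [[278.0, 276.0], [278.0, 264.0]]
0.1 [[278.0, 266.0], [278.0, 253.0]]
0.2 [[278.0, 257.0], [278.0, 243.0]]
0.3 [[278.0, 249.0], [278.0, 234.0]]
0.4 [[278.0, 243.0], [278.0, 226.0]]
0.5 [[278.0, 238.0], [278.0, 219.0]]
0.6 [[278.0, 234.0], [278.0, 214.0]]
0.7 [[279.0, 233.0], [278.0, 211.0]]
[425, 421, 420, 413, 418, 415, 417, 414, 418, 420, 418, 422, 416, 417, 415, 423, 428, 425, 426, 425, 425, 429, 407, 330, 199, 109, 96, 95, 109, 106, 106, 106, 112, 103, 103, 157, 260, 351, 388, 388, 389, 385, 385, 386, 387, 384, 382, 385, 385, 384, 385, 381, 386, 385, 385, 384, 385, 386, 384, 382, 386, 385, 381, 382, 385, 383, 382, 386, 382, 385, 382, 380, 381, 382, 383, 384, 384, 381, 384, 383, 381, 381, 382, 380, 383, 383, 383, 384, 381, 382, 384, 370, 324, 216, 142, 110, 119, 131, 140, 157, 175, 174, 160, 147, 158]
```

The leg is only at about 0.15 rad, so the hard grip had lifted the mirror and it has settled back. I go back and grip very lightly.

>>> {"method": "arm_command", "body": {"series": [{"linear": [0, 0, 0], "turn": 0}, {"linear": [0, 0, 0], "turn": 0}, {"linear": [-0.006, 0, 0.005], "turn": 0}, {"linear": [-0.006, 0, 0.005], "turn": 0}, {"linear": [0, 0, 0], "turn": 0}], "jaw": -0.5}}

```text
t: 5.4
ee_pos: [603.9, 200.8, 48.7]
orientation: [3.125, 0.313, -0.004]
ft_force: [0.2, 0.7, -0.3]
width: 22.0
grasp_force: 0.0
```

>>> {"method": "arm_command", "body": {"series": [{"linear": [0, 0, 0], "turn": 0}, {"linear": [0, 0, 0], "turn": 0}, {"linear": [0, 0, 0], "turn": 0}, {"linear": [0, 0, 0], "turn": 0}], "jaw": -0.59}}

```text
t: 5.8
ee_pos: [605.8, 201.2, 49.9]
orientation: [3.126, 0.313, -0.0]
ft_force: [-1.0, -0.5, -1.0]
width: 18.1
grasp_force: 1.8
```

```bash
python3 - <<'E'
from h import *
o=state(); p=o['ee_pos'];print(p@[.98,.199,0],p@[-.199,.98,0])
w=grab('wrist'); legrows(w)
col=w['frame'][225:330,277].astype(int).sum(1);print(col.tolist())
E
```

```text
t 5.8 p [605.8 201.2  49.9] yaw 0.2 F [-1.  -0.5 -1. ] M [-0.03  0.03  0.02] w 18.1 g 1.8
633.7164357339487 76.62189082773168
0.0 [[278.0, 263.0], [278.0, 250.0]]
0.1 [[278.0, 252.0], [278.0, 238.0]]
0.2 [[278.0, 242.0], [278.0, 227.0]]
0.3 [[278.0, 232.0], [278.0, 216.0]]
0.4 [[278.0, 224.0], [278.0, 206.0]]
0.5 [[278.0, 217.0], [278.0, 198.0]]
0.6 [[278.0, 212.0], [278.0, 190.0]]
0.7 [[279.0, 209.0], [279.0, 185.0]]
[426, 437, 434, 436, 433, 437, 417, 338, 202, 101, 107, 106, 110, 114, 115, 110, 107, 104, 177, 275, 357, 382, 388, 389, 385, 388, 386, 385, 381, 387, 383, 385, 389, 383, 384, 386, 387, 385, 382, 383, 385, 380, 388, 380, 380, 384, 388, 382, 384, 381, 381, 382, 384, 383, 382, 382, 380, 382, 388, 383, 383, 384, 385, 384, 380, 379, 381, 384, 383, 382, 382, 379, 384, 384, 381, 381, 381, 382, 382, 384, 381, 381, 378, 380, 384, 380, 377, 379, 381, 381, 383, 368, 320, 220, 127, 111, 121, 138, 148, 174, 188, 186, 162, 154, 160]
```

>>> {"method": "arm_command", "body": {"series": [{"linear": [0.002, 0, -0.0017], "turn": 0}, {"linear": [0.002, 0, -0.0018], "turn": 0}, {"linear": [0.002, 0, -0.0019], "turn": 0}, {"linear": [0.0019, 0, -0.0019], "turn": 0}, {"linear": [0.0019, 0, -0.002], "turn": 0}, {"linear": [0, 0, 0], "turn": 0}]}}

```text
t: 6.45
ee_pos: [615.9, 203.4, 59.7]
orientation: [-3.126, -0.313, -0.001]
ft_force: [1.4, 0.1, 0.1]
width: 17.9
grasp_force: 1.5
```

```bash
python3 - <<'E'
from h import *
o=state(); p=o['ee_pos'];print(p@[.98,.199,0],p@[-.199,.98,0])
w=grab('wrist'); legrows(w)
col=w['frame'][205:280,277].astype(int).sum(1);print(col.tolist())
E
```

```text
t 6.45 p [615.9 203.4  59.7] yaw 0.2 F [1.4 0.1 0.1] M [-0.   -0.07  0.01] w 17.9 g 1.5
644.0498289943483 76.7204726795255
0.0 [[278.0, 274.0], [278.0, 261.0]]
0.1 [[278.0, 264.0], [278.0, 250.0]]
0.2 [[278.0, 254.0], [278.0, 240.0]]
0.3 [[278.0, 246.0], [278.0, 231.0]]
0.4 [[278.0, 239.0], [278.0, 223.0]]
0.5 [[278.0, 234.0], [278.0, 216.0]]
0.6 [[278.0, 230.0], [278.0, 210.0]]
0.7 [[279.0, 228.0], [279.0, 207.0]]
[421, 427, 425, 421, 416, 414, 413, 415, 420, 415, 421, 417, 413, 410, 415, 416, 420, 424, 419, 415, 421, 419, 398, 322, 197, 111, 113, 109, 117, 106, 111, 122, 116, 111, 115, 116, 179, 281, 365, 392, 392, 394, 398, 396, 391, 393, 391, 396, 394, 391, 390, 394, 392, 394, 393, 393, 392, 388, 392, 393, 393, 393, 393, 394, 393, 395, 393, 392, 394, 394, 395, 394, 395, 393, 394]
```

>>> {"method": "arm_command", "body": {"series": [{"linear": [0.002, 0, -0.0022], "turn": 0}, {"linear": [0.0019, 0, -0.0023], "turn": 0}, {"linear": [0.0017, 0, -0.0023], "turn": 0}, {"linear": [0.0016, 0, -0.0023], "turn": 0}, {"linear": [0.0015, 0, -0.0024], "turn": 0}, {"linear": [0.0014, 0, -0.0024], "turn": 0}, {"linear": [0.0013, 0, -0.0025], "turn": 0}, {"linear": [0.0013, 0, -0.0025], "turn": 0}, {"linear": [0, 0, 0], "turn": 0}]}}

```text
t: 7.4
ee_pos: [628.1, 205.9, 78.6]
orientation: [-3.126, -0.313, -0.001]
ft_force: [1.1, 0.4, -0.4]
width: 18.1
grasp_force: 1.2
```

```bash
python3 - <<'E'
from h import *
o=state(); p=o['ee_pos'];print(p@[.98,.199,0],p@[-.199,.98,0])
w=grab('wrist'); legrows(w)
col=w['frame'][205:280,277].astype(int).sum(1);print(col.tolist())
E
```

```text
t 7.4 p [628.1 205.9  78.6] yaw 0.2 F [ 1.1  0.4 -0.4] M [ 0.07 -0.06  0.06] w 18.1 g 1.2
656.4896514424931 76.75864432824855
0.0 [[277.0, 279.0], [277.0, 268.0]]
0.1 [[278.0, 270.0], [277.0, 258.0]]
0.2 [[278.0, 262.0], [278.0, 249.0]]
0.3 [[278.0, 255.0], [278.0, 241.0]]
0.4 [[278.0, 250.0], [278.0, 234.0]]
0.5 [[278.0, 245.0], [278.0, 229.0]]
0.6 [[278.0, 243.0], [278.0, 225.0]]
0.7 [[278.0, 242.0], [278.0, 223.0]]
[421, 423, 423, 417, 418, 416, 412, 408, 411, 408, 407, 418, 418, 423, 423, 414, 394, 324, 204, 124, 106, 115, 115, 112, 119, 118, 117, 118, 112, 115, 107, 107, 121, 187, 300, 373, 405, 407, 404, 403, 406, 403, 404, 404, 402, 407, 406, 405, 403, 404, 405, 404, 406, 402, 401, 403, 405, 403, 406, 404, 402, 403, 403, 405, 403, 402, 404, 401, 403, 401, 400, 400, 403, 402, 402]
```

>>> {"method": "arm_command", "body": {"series": [{"linear": [0.0012, 0, -0.0025], "turn": 0}, {"linear": [0.0011, 0, -0.0026], "turn": 0}, {"linear": [0.001, 0, -0.0026], "turn": 0}, {"linear": [0.0008, 0, -0.0025], "turn": 0}, {"linear": [0.0006, 0, -0.0025], "turn": 0}, {"linear": [0, 0, 0], "turn": 0}]}}

```text
t: 8.05
ee_pos: [632.7, 206.8, 91.3]
orientation: [-3.126, -0.313, -0.001]
ft_force: [0.2, 0.7, 0.6]
width: 17.7
grasp_force: 1.1
```

```bash
python3 - <<'E'
from h import *
o=state(); p=o['ee_pos'];print(p@[.98,.199,0],p@[-.199,.98,0])
w=grab('wrist'); legrows(w)
col=w['frame'][205:280,277].astype(int).sum(1);print(col.tolist())
E
```

```text
t 8.05 p [632.7 206.8  91.3] yaw 0.2 F [0.2 0.7 0.6] M [ 0.16 -0.11  0.02] w 17.7 g 1.1
661.2086704336691 76.70448308750342
0.0 [[277.0, 277.0], [277.0, 266.0]]
0.1 [[277.0, 268.0], [277.0, 257.0]]
0.2 [[277.0, 261.0], [277.0, 248.0]]
0.3 [[278.0, 254.0], [277.0, 241.0]]
0.4 [[278.0, 249.0], [278.0, 235.0]]
0.5 [[278.0, 245.0], [278.0, 230.0]]
0.6 [[278.0, 242.0], [278.0, 226.0]]
0.7 [[278.0, 242.0], [278.0, 224.0]]
[423, 423, 421, 418, 421, 416, 420, 415, 410, 408, 405, 405, 414, 402, 334, 213, 117, 113, 121, 113, 111, 119, 122, 116, 111, 111, 120, 117, 109, 104, 106, 182, 288, 364, 397, 407, 410, 406, 404, 406, 406, 407, 406, 406, 405, 404, 406, 404, 404, 409, 407, 403, 404, 405, 409, 403, 404, 404, 404, 405, 405, 405, 405, 403, 405, 405, 404, 403, 404, 404, 402, 402, 406, 402, 402]
```

>>> {"method": "arm_command", "body": {"series": [{"linear": [0.0005, 0, -0.0025], "turn": 0}, {"linear": [0.0003, 0, -0.0025], "turn": 0}, {"linear": [0, 0, 0], "turn": 0}]}}

```text
t: 8.4
ee_pos: [633.0, 206.7, 96.0]
orientation: [3.126, 0.313, -0.001]
ft_force: [-0.1, -0.4, 0.1]
width: 18.2
grasp_force: 0.9
```

>>> {"method": "arm_command", "body": {"series": [{"linear": [0, 0, 0], "turn": 0}, {"linear": [0, 0, 0], "turn": 0}, {"linear": [0, 0, 0], "turn": 0}, {"linear": [0, 0, -0.04], "turn": 0}, {"linear": [0, 0, -0.04], "turn": 0}, {"linear": [-0.02, 0, -0.04], "turn": 0}, {"linear": [-0.03, 0, -0.02], "turn": 0}, {"linear": [0, 0, 0], "turn": 0}], "jaw": 0.0}}

```text
t: 9.2
ee_pos: [583.1, 196.8, 239.2]
orientation: [-3.125, -0.314, -0.006]
ft_force: [0.6, -0.1, -0.3]
width: 43.6
grasp_force: 0.0
```

```bash
python3 - <<'E'
from h import *
o=state(); p=o['ee_pos'];print(p@[.98,.199,0],p@[-.199,.98,0])
w=grab('wrist');s=grab('scene')
ca=cv2.resize(s['frame'][160:240,310:370],None,fx=5.25,fy=5.25,interpolation=cv2.INTER_CUBIC)
cv2.imwrite('pics/c5.png',np.hstack([w['frame'][:,60:500],np.clip(ca*1.6,0,255).astype(np.uint8)]))
legrows(w)
E
```

```text
t 9.2 p [583.1 196.8 239.2] yaw 0.2 F [ 0.6 -0.1 -0.3] M [ 0.    0.04 -0.01] w 43.6 g 0.0
610.6107762048943 76.83468686916149
0.0 [[277.0, 162.0], [277.0, 157.0]]
0.1 [[277.0, 155.0], [277.0, 149.0]]
0.2 [[277.0, 147.0], [277.0, 141.0]]
0.3 [[277.0, 141.0], [277.0, 134.0]]
0.4 [[277.0, 134.0], [277.0, 127.0]]
0.5 [[277.0, 129.0], [277.0, 120.0]]
0.6 [[277.0, 124.0], [277.0, 115.0]]
0.7 [[277.0, 119.0], [277.0, 110.0]]
```

View pics/c5.png

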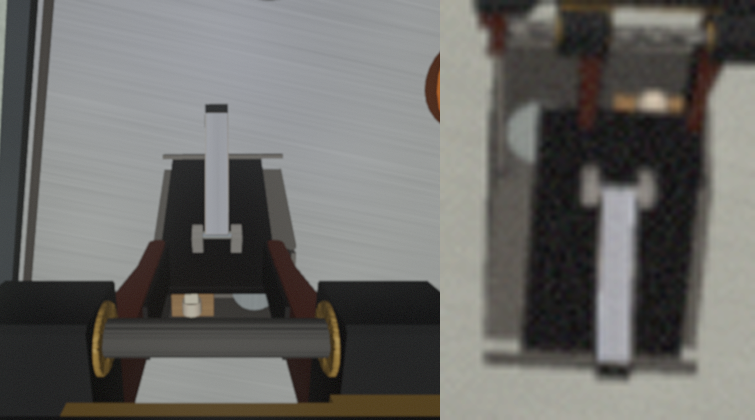

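The left pane shows the leg swung out fully, its tip at (217,104), past the 0.70 prediction. The plate is still resting with its bottom at the rib and the hinge blocks are at (197,237) and (237,237).

```bash
python3 - <<'E'
from h import *
o=state(); print(o['qpos'].round(3))
w=load('wrist')
h=np.array([.98,.199,0]);l=np.array([-.199,.98,0])
# plate top corners in wrist view: dark-plate end rows
g=cv2.cvtColor(w['frame'],cv2.COLOR_BGR2GRAY)
print(g[270:305,260].tolist(),g[270:305,300].tolist())
for r in(290,293,296):
    P=onz(w,(270,r),135);print(r,(P@h).round(1),(P@l).round(1))
print('row200',g[200,225:335].tolist())
E
```

```text
t 9.3 p [584.2 197.  236.4] yaw 0.2 F [-1.2 -0.7 -0.8] M [0.02 0.   0.01] w 44.0 g 0.0
[ 0.306  0.416  1.655 -0.     1.07   1.677]
[27, 24, 26, 26, 28, 27, 27, 27, 25, 29, 26, 28, 27, 26, 29, 26, 29, 35, 34, 27, 29, 25, 27, 56, 89, 109, 110, 107, 105, 106, 105, 106, 111, 118, 120] [26, 25, 24, 27, 26, 27, 28, 24, 27, 23, 25, 27, 26, 20, 22, 27, 29, 31, 32, 26, 23, 25, 30, 65, 107, 131, 132, 132, 132, 132, 130, 132, 133, 131, 124]
290 550.5 81.9
293 548.1 81.9
296 545.6 81.9
row200 [84, 76, 57, 42, 39, 39, 36, 39, 37, 36, 37, 38, 38, 37, 37, 39, 39, 34, 35, 35, 36, 38, 34, 37, 36, 37, 34, 37, 36, 36, 33, 34, 33, 34, 33, 36, 34, 30, 37, 83, 131, 154, 158, 158, 159, 157, 157, 156, 157, 155, 155, 153, 152, 154, 154, 155, 155, 156, 157, 156, 155, 157, 149, 114, 66, 31, 31, 33, 31, 33, 29, 31, 34, 31, 35, 34, 33, 34, 32, 31, 33, 35, 32, 33, 32, 33, 33, 34, 33, 33, 32, 32, 36, 33, 34, 35, 34, 34, 37, 33, 37, 54, 73, 82, 86, 85, 85, 86, 83, 84]
```

>>> {"method": "arm_command", "body": {"series": [{"linear": [0, 0, 0], "turn": -0.145}, {"linear": [0, 0, 0], "turn": -0.145}, {"linear": [0, 0, 0], "turn": -0.145}, {"linear": [0, 0, 0], "turn": -0.145}, {"linear": [0, 0, 0], "turn": -0.145}, {"linear": [0, 0, 0], "turn": -0.145}, {"linear": [0, 0, 0], "turn": -0.145}, {"linear": [0, 0, 0], "turn": -0.145}, {"linear": [0, 0, 0], "turn": -0.145}, {"linear": [0, 0, 0], "turn": -0.145}], "jaw": -0.364}}

```text
t: 10.3
ee_pos: [584.5, 196.9, 233.9]
orientation: [-2.124, -2.313, 0.003]
ft_force: [0.8, 0.2, 0.4]
width: 28.0
grasp_force: 0.0
```

>>> {"method": "arm_command", "body": {"series": [{"linear": [0, 0, 0], "turn": -0.121}, {"linear": [0, -0.03, 0.01], "turn": 0}, {"linear": [0, -0.03, 0.02], "turn": 0}, {"linear": [0, 0, 0.01], "turn": 0}, {"linear": [0, 0, 0], "turn": 0}]}}

```text
t: 10.8
ee_pos: [524.8, 184.7, 193.5]
orientation: [-1.987, -2.431, 0.005]
ft_force: [0.5, 0.4, -0.6]
width: 28.0
grasp_force: 0.0
```

```bash
cat >> h.py <<'E'
def hl():
    o=state(); p=o['ee_pos']; print('h',round(p@[.98,.199,0],1),'l',round(p@[-.199,.98,0],1),'z',round(p[2],1)); return o
E
python3 - <<'E'
from h import *
hl(); grab('wrist','pics/w6.png')
E
```

```text
t 10.8 p [524.8 184.7 193.5] yaw 1.771 F [ 0.5  0.4 -0.6] M [-0.01 -0.07 -0.02] w 28.0 g 0.0
h 551.1 l 76.6 z 193.5
```

View pics/w6.png

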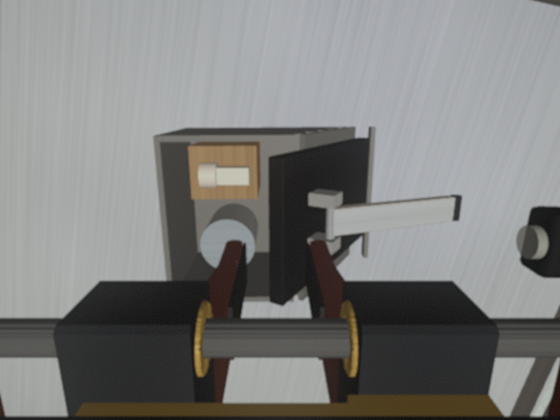

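The wrist view looks along the plate. The top edge spans about columns 271–284, between fingertips at columns 236 and 315, and the open leg points right to (458,208).

```bash
python3 - <<'E'
from h import *
w=load('wrist');h=np.array([.98,.199,0]);l=np.array([-.199,.98,0])
g=cv2.cvtColor(w['frame'],cv2.COLOR_BGR2GRAY)
for r in(200,230,260): print(r,g[r,262:300].tolist())
for c,z in((271,130),(284,135)):
    for r in (200,270):
        P=onz(w,(c,r),z);print(c,r,(P@h).round(1),(P@l).round(1))
E
```

```text
200 [116, 117, 117, 117, 119, 110, 86, 55, 34, 35, 36, 33, 34, 33, 37, 37, 34, 34, 35, 36, 39, 35, 32, 29, 27, 34, 31, 32, 34, 31, 29, 32, 31, 28, 29, 32, 31, 30]
230 [115, 115, 114, 114, 116, 113, 96, 69, 42, 31, 35, 33, 34, 31, 32, 32, 33, 32, 33, 33, 36, 36, 34, 31, 32, 28, 31, 30, 30, 30, 32, 29, 33, 28, 31, 30, 32, 31]
260 [50, 51, 52, 50, 54, 50, 49, 41, 34, 33, 28, 33, 28, 33, 31, 27, 31, 30, 32, 35, 31, 31, 30, 30, 24, 35, 30, 30, 30, 29, 28, 30, 27, 24, 30, 28, 31, 30]
271 200 547.8 96.0
271 270 547.6 52.0
284 200 555.2 97.3
284 270 555.4 54.3
```

>>> {"method": "arm_command", "body": {"series": [{"linear": [0, 0.004, 0.02], "turn": 0}, {"linear": [0, 0, 0.02], "turn": 0}, {"linear": [0, 0, 0.0155], "turn": 0}, {"linear": [0, 0, 0], "turn": 0}, {"linear": [0, 0, 0], "turn": 0}]}}

```text
t: 11.35
ee_pos: [530.6, 186.1, 140.6]
orientation: [1.988, 2.432, 0.001]
ft_force: [-0.0, -0.0, 0.1]
width: 27.8
grasp_force: 0.0
```

```bash
python3 - <<'E'
from h import *
hl(); grab('wrist','pics/w7.png')
E
```

```text
t 11.35 p [530.6 186.1 140.6] yaw 1.771 F [-0.  -0.   0.1] M [-0.01 -0.12  0.  ] w 27.8 g 0.0
h 557.0 l 76.8 z 140.6
```

View pics/w7.png

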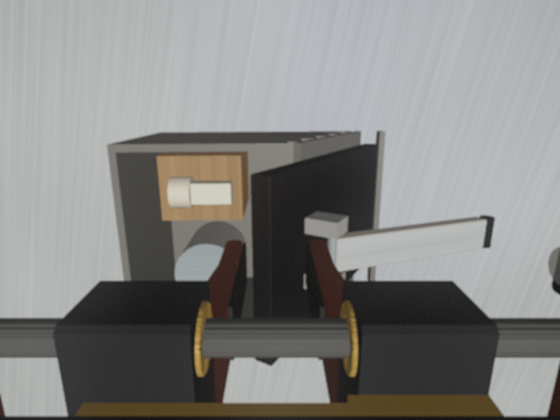

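The fingers straddle the plate's top edge (columns 253–272) with a gap on both sides. Now I tip the mirror up around the rib, loosely caged.

>>> {"method": "arm_command", "body": {"series": [{"linear": [0, 0.004, -0.0016], "turn": 0}, {"linear": [0, 0.004, -0.0016], "turn": 0}, {"linear": [0, 0.0045, -0.0016], "turn": 0}, {"linear": [0, 0.0045, -0.0016], "turn": 0}, {"linear": [0, 0.0045, -0.0016], "turn": 0}, {"linear": [0, 0.0045, -0.0014], "turn": 0}, {"linear": [0, 0, 0], "turn": 0}]}}

```text
t: 12.1
ee_pos: [555.7, 191.2, 150.0]
orientation: [1.988, 2.432, 0.002]
ft_force: [-0.1, -0.1, 1.0]
width: 28.0
grasp_force: 0.3
```

```bash
python3 - <<'E'
from h import *
hl(); grab('wrist','pics/w8.png')
E
```

```text
t 12.1 p [555.7 191.2 150. ] yaw 1.771 F [-0.1 -0.1  1. ] M [-0.05  0.06 -0.05] w 28.0 g 0.3
h 582.7 l 76.8 z 150.0
```

View pics/w8.png

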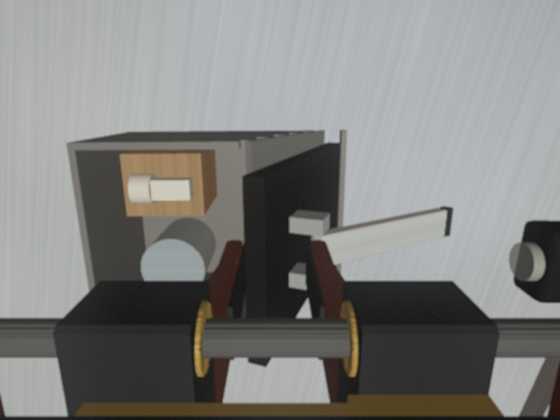

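That is the plate tipped to about 20°, with its top edge at column 246 resting on the robot-side finger. I notice this was my eleventh picture viewed, one over the allowance of 10, so from here I work from numbers only.

>>> {"method": "arm_command", "body": {"series": [{"linear": [0, 0.0035, -0.0014], "turn": 0}, {"linear": [0, 0.0038, -0.0013], "turn": 0}, {"linear": [0, 0.004, -0.0012], "turn": 0}, {"linear": [0, 0.004, -0.001], "turn": 0}, {"linear": [0, 0.004, -0.0008], "turn": 0}, {"linear": [0, 0.004, -0.0007], "turn": 0}, {"linear": [0, 0.004, -0.0006], "turn": 0}, {"linear": [0, 0, 0], "turn": 0}], "jaw": -0.5}}

```text
t: 12.95
ee_pos: [582.3, 196.5, 156.8]
orientation: [1.988, 2.432, 0.001]
ft_force: [0.3, 0.3, -1.7]
width: 22.0
grasp_force: 0.0
```

```bash
cat >> h.py <<'E'
def tiltcheck():
    "hinge-side cues in the wrist picture: bright leg blob"
    w=grab('wrist'); hsv=cv2.cvtColor(w['frame'],cv2.COLOR_BGR2HSV); g=cv2.cvtColor(w['frame'],cv2.COLOR_BGR2GRAY)
    for r in (170,190,210,230,250): print(r,' '.join(str(v) for v in g[r,216:480:8]))
    return w
E
python3 - <<'E'
from h import *
hl(); tiltcheck()
E
```

```text
t 12.95 p [582.3 196.5 156.8] yaw 1.771 F [ 0.3  0.3 -1.7] M [-0.01 -0.09 -0.  ] w 22.0 g 0.0
h 609.7 l 76.7 z 156.8
170 88 88 89 87 89 59 28 34 35 35 41 104 173 174 170 171 173 173 174 171 172 171 174 173 173 174 173 175 171 172 171 173 174
190 87 88 88 86 82 35 39 35 29 34 35 105 171 171 173 171 171 175 174 173 174 174 171 174 175 173 176 175 171 172 174 175 168
210 87 87 87 86 83 34 32 30 29 78 79 80 93 168 169 173 174 175 167 113 102 157 170 169 163 175 175 173 172 176 175 169 172
230 86 85 87 88 87 33 32 28 27 122 133 146 148 148 170 170 168 165 165 162 165 165 166 171 173 173 172 172 175 174 170 171 172
250 86 86 34 38 31 32 29 32 25 24 28 36 45 56 167 166 165 170 168 168 170 170 170 171 171 169 171 172 171 172 170 173 146
```

```bash
python3 - <<'E'
from h import *
w=load('wrist');h=np.array([.98,.199,0]);g=cv2.cvtColor(w['frame'],cv2.COLOR_BGR2GRAY)
for r in (190,230): print(g[r,240:270].tolist())
print(g[170,290:315].tolist(),g[140,280:315].tolist(),g[155,280:315].tolist())
for c,z in((254.5,149),(256,149),(303,10),(303,0)): print(c,z,(onz(w,(c,200),z)@h).round(1))
print(proj(w,[[.98*(609.7+s)-.199*76.7,.199*(609.7+s)+.98*76.7,137.8] for s in(-11,11)]).round(0))
E
```

```text
[86, 86, 88, 87, 87, 87, 89, 89, 82, 65, 44, 34, 35, 35, 35, 36, 35, 35, 36, 34, 34, 36, 33, 37, 39, 35, 35, 38, 35, 33]
[88, 86, 88, 86, 87, 87, 86, 86, 87, 84, 62, 41, 34, 30, 31, 33, 33, 32, 36, 33, 35, 31, 33, 31, 32, 36, 37, 35, 34, 33]
[35, 35, 38, 37, 35, 39, 41, 41, 42, 41, 35, 39, 45, 72, 104, 120, 123, 123, 135, 156, 170, 173, 173, 174, 173] [90, 93, 92, 91, 89, 92, 93, 93, 119, 155, 171, 170, 166, 164, 165, 165, 166, 166, 165, 165, 168, 168, 163, 142, 121, 119, 124, 125, 130, 144, 162, 170, 172, 172, 172] [37, 38, 35, 35, 39, 34, 37, 37, 41, 36, 39, 41, 42, 41, 39, 43, 41, 42, 43, 42, 43, 40, 45, 66, 96, 117, 122, 124, 131, 152, 167, 171, 173, 171, 171]
254.5 149 600.5
256 149 601.1
303 10 631.6
303 0 632.4
[[253. 263.]
 [299. 263.]]
```

>>> {"method": "arm_command", "body": {"series": [{"linear": [0, 0.004, 0], "turn": 0}, {"linear": [0, 0.004, 0], "turn": 0}, {"linear": [0, 0.004, 0.003], "turn": 0}, {"linear": [0, 0.003, 0.003], "turn": 0}, {"linear": [0, 0, 0.001], "turn": 0}, {"linear": [0, 0, 0], "turn": 0}]}}

```text
t: 13.6
ee_pos: [596.0, 199.3, 149.2]
orientation: [-1.988, -2.432, 0.001]
ft_force: [0.2, 0.7, 1.2]
width: 21.9
grasp_force: 0.0
```

>>> {"method": "arm_command", "body": {"series": [{"linear": [0, 0, 0], "turn": 0}, {"linear": [0, 0, 0], "turn": 0}, {"linear": [0, 0, 0], "turn": 0}, {"linear": [0, 0, 0], "turn": 0}], "jaw": -0.9}}

```text
t: 14.0
ee_pos: [596.4, 199.4, 149.7]
orientation: [1.988, 2.432, 0.001]
ft_force: [0.9, -0.5, -2.4]
width: 9.8
grasp_force: 29.9
```

```bash
python3 - <<'E'
from h import *
hl(); tiltcheck()
E
```

```text
t 14.0 p [596.4 199.4 149.7] yaw 1.771 F [ 0.9 -0.5 -2.4] M [ 0.09 -0.51  0.01] w 9.8 g 29.9
h 624.2 l 76.7 z 149.7
170 84 84 83 84 84 83 76 34 34 113 168 169 163 164 168 167 168 164 166 164 168 166 166 169 165 168 169 165 165 169 170 162 167
190 85 84 83 84 82 85 41 40 44 75 167 165 166 165 164 168 168 167 169 167 166 169 168 168 168 168 167 167 170 170 167 167 168
210 83 83 83 84 82 83 46 38 43 80 162 160 159 166 167 168 164 160 92 116 157 156 121 169 168 168 169 169 169 168 167 168 165
230 83 84 84 82 84 82 55 36 42 107 142 144 143 139 146 156 155 152 151 153 154 166 167 167 166 167 165 167 167 166 164 163 145
250 81 83 82 84 34 33 51 40 39 30 38 41 145 152 154 154 155 164 162 164 166 165 166 168 164 162 164 164 165 162 161 101 61
```

>>> {"method": "arm_command", "body": {"series": [{"linear": [0, 0, -0.005], "turn": 0}, {"linear": [0, 0, -0.01], "turn": 0}, {"linear": [0, 0, -0.015], "turn": 0}, {"linear": [0, 0, -0.025], "turn": 0}, {"linear": [0, 0, -0.025], "turn": 0}, {"linear": [0, 0, -0.02], "turn": 0.05}, {"linear": [0, 0, 0], "turn": 0.05}, {"linear": [0, 0, 0], "turn": 0.05}, {"linear": [0, 0, 0], "turn": 0.05}, {"linear": [0, 0, 0], "turn": 0}]}}

```text
t: 15.05
ee_pos: [596.1, 199.3, 251.0]
orientation: [2.222, 2.221, 0.001]
ft_force: [0.6, 0.2, -3.4]
width: 9.7
grasp_force: 30.0
```

```bash
python3 - <<'E'
from h import *
state(); tiltcheck()
E
```

```text
t 15.05 p [596.1 199.3 251. ] yaw 1.57 F [ 0.6  0.2 -3.4] M [ 0.   -0.03 -0.04] w 9.7 g 30.0
170 87 88 87 84 86 87 78 34 35 160 168 165 165 169 167 168 169 170 169 170 169 168 168 169 167 166 166 40 38 47 49 46 45
190 85 85 84 86 85 85 58 44 45 68 165 164 163 166 164 166 165 170 168 168 169 166 165 169 165 164 123 77 141 46 47 47 43
210 86 86 84 85 86 85 58 43 43 105 159 159 158 163 162 164 165 160 93 124 158 156 86 165 164 166 163 156 39 42 46 44 43
230 95 86 85 83 83 83 61 37 38 92 143 143 144 140 150 159 156 153 151 154 153 164 163 166 164 161 161 163 166 161 162 162 163
250 53 90 84 85 37 39 64 35 36 32 37 43 145 153 155 154 156 163 162 166 161 162 164 164 162 160 163 163 164 159 162 162 162
```

>>> {"method": "arm_command", "body": {"series": [{"linear": [-0.015, -0.003, 0], "turn": 0}, {"linear": [-0.03, -0.007, 0], "turn": 0}, {"linear": [-0.04, -0.009, 0], "turn": 0}, {"linear": [-0.045, -0.01, 0], "turn": 0}, {"linear": [-0.045, -0.01, 0], "turn": 0}, {"linear": [-0.045, -0.01, 0], "turn": 0}, {"linear": [-0.045, -0.01, 0], "turn": 0}, {"linear": [-0.045, -0.01, 0], "turn": 0}, {"linear": [-0.04, -0.01, 0], "turn": 0}, {"linear": [-0.03, -0.007, 0], "turn": 0}]}}

```text
t: 16.1
ee_pos: [508.6, -183.5, 250.1]
orientation: [2.222, 2.221, -0.001]
ft_force: [-0.8, 0.5, -2.8]
width: 10.2
grasp_force: 30.0
```

>>> {"method": "arm_command", "body": {"series": [{"linear": [-0.015, -0.003, 0.015], "turn": 0}, {"linear": [-0.008, -0.002, 0.025], "turn": 0}, {"linear": [0, 0, 0.02], "turn": 0}, {"linear": [0, 0, 0.01], "turn": 0}, {"linear": [0, 0, 0], "turn": 0}, {"linear": [0, 0, 0], "turn": 0}]}}

```text
t: 16.7
ee_pos: [505.5, -203.8, 180.3]
orientation: [2.22, 2.222, 0.0]
ft_force: [-0.1, 0.6, -3.0]
width: 9.4
grasp_force: 30.0
```

```bash
python3 - <<'E'
from h import *
o=state(); w=grab('wrist')
g=cv2.cvtColor(w['frame'],cv2.COLOR_BGR2GRAY)
# mat outline in the wrist view
m=(g[:240]<62).astype(np.uint8)
for c in sorted(cv2.findContours(m,0,2)[0],key=cv2.contourArea)[-2:]:
    q=cv2.approxPolyDP(c,6,True)[:,0]
    for p in q: print(p.tolist(),onz(w,p,3)[:2].round(1))
    print()
for r in(60,100,140,180,210): print(r,' '.join(str(v) for v in g[r,100:520:10]))
E
```

```text
t 16.7 p [ 505.5 -203.8  180.3] yaw 1.571 F [-0.1  0.6 -3. ] M [-0.05 -0.09 -0.03] w 9.4 g 30.0
[544, 0] [714.8 -52.3]
[559, 7] [727.5 -57.2]
[559, 0] [726.5 -52.2]

[230, 89] [ 467.3 -118.7]
[235, 239] [ 467.6 -250.7]
[260, 239] [ 490.7 -250.7]
[262, 184] [ 493. -199.]
[265, 239] [ 495.3 -250.7]
[302, 239] [ 529.4 -250.7]
[287, 235] [ 515.6 -246.8]
[289, 210] [ 517.2 -222.9]
[318, 210] [ 543.3 -222.9]
[324, 222] [ 549.2 -234.3]
[381, 196] [ 599.2 -209.9]
[394, 199] [ 611.1 -212.7]
[392, 223] [ 611.2 -235.2]
[366, 239] [ 588.5 -250.7]
[395, 239] [ 615.2 -250.7]
[409, 89] [ 615.6 -118.7]

60 185 187 188 186 187 189 191 192 192 192 191 189 189 188 189 187 189 186 186 189 188 187 187 190 185 187 185 187 186 187 188 192 187 186 187 190 185 186 185 188 187 185
100 187 187 184 188 187 188 187 191 188 186 187 185 183 69 57 54 54 51 48 49 47 50 44 47 48 50 49 50 52 53 53 114 185 188 188 188 186 188 184 185 184 188
140 186 183 187 184 187 187 187 188 185 181 186 185 184 110 53 49 46 41 39 38 35 39 34 40 36 40 41 43 45 48 50 188 186 185 186 185 184 185 185 187 185 186
180 190 187 187 189 186 186 186 190 185 188 189 188 188 165 52 45 44 36 40 38 39 40 40 37 38 41 40 44 46 50 50 189 193 189 188 186 189 188 185 185 186 184
210 189 190 189 187 189 189 190 188 189 186 188 189 191 185 53 50 49 45 44 55 52 54 42 44 45 51 105 164 178 167 144 190 192 189 189 189 189 189 188 187 188 184
```

>>> {"method": "arm_command", "body": {"series": [{"linear": [0, 0, 0.012], "turn": 0}, {"linear": [0, 0, 0.008], "turn": 0}, {"linear": [0, 0, 0.004], "turn": 0}, {"linear": [0, 0, 0.002], "turn": 0}, {"linear": [0, 0, 0], "turn": 0}]}}

```text
t: 17.25
ee_pos: [505.1, -203.6, 153.3]
orientation: [-2.221, -2.221, 0.0]
ft_force: [-0.2, 0.9, -3.0]
width: 10.2
grasp_force: 30.0
```

>>> {"method": "arm_command", "body": {"series": [{"linear": [0, 0, 0.001], "turn": 0}, {"linear": [0, 0, 0], "turn": 0}]}}

```text
t: 17.45
ee_pos: [505.4, -203.8, 152.8]
orientation: [2.221, 2.221, 0.0]
ft_force: [0.7, 1.0, -4.1]
width: 9.9
grasp_force: 30.0
```

>>> {"method": "arm_command", "body": {"series": [{"linear": [0, 0, 0.001], "turn": 0}, {"linear": [0, 0, 0], "turn": 0}]}}

```text
t: 17.65
ee_pos: [505.7, -203.8, 152.7]
orientation: [2.221, 2.221, 0.001]
ft_force: [-0.7, 1.1, 5.1]
width: 10.0
grasp_force: 30.0
```

>>> {"method": "arm_command", "body": {"series": [{"linear": [0, 0, 0.001], "turn": 0}, {"linear": [0, 0, 0], "turn": 0}]}}

```text
t: 17.85
ee_pos: [506.0, -203.8, 152.7]
orientation: [2.22, 2.22, 0.001]
ft_force: [-3.8, 2.9, 12.8]
width: 9.7
grasp_force: 30.0
```

>>> {"method": "arm_command", "body": {"series": [{"linear": [0, 0, -0.002], "turn": 0}, {"linear": [0, 0, 0], "turn": 0}]}}

```text
t: 18.05
ee_pos: [505.4, -203.8, 153.1]
orientation: [2.221, 2.221, 0.001]
ft_force: [0.1, 0.6, -2.9]
width: 10.0
grasp_force: 30.0
```

>>> {"method": "arm_command", "body": {"series": [{"linear": [0, 0, 0], "turn": 0}, {"linear": [0, 0, 0], "turn": 0}, {"linear": [0, 0, 0], "turn": 0}, {"linear": [0, 0, -0.003], "turn": 0}, {"linear": [0, 0, -0.004], "turn": 0}, {"linear": [0, 0, 0], "turn": 0}], "jaw": -0.614}}

```text
t: 18.65
ee_pos: [505.7, -203.8, 160.4]
orientation: [2.221, 2.221, 0.001]
ft_force: [0.6, -0.3, -0.2]
width: 17.2
grasp_force: 0.0
```

```bash
python3 - <<'E'
from h import *
state(); tiltcheck()
E
```

```text
t 18.65 p [ 505.7 -203.8  160.4] yaw 1.571 F [ 0.6 -0.3 -0.2] M [ 0.04 -0.02  0.  ] w 17.2 g 0.0
170 195 195 58 55 53 49 43 36 24 19 43 41 41 41 38 40 41 40 44 44 46 47 50 54 56 196 197 200 197 196 192 195 196
190 197 198 59 55 48 48 44 92 48 49 39 44 42 44 43 45 44 47 49 46 47 48 52 53 56 196 197 197 196 197 197 195 194
210 199 198 58 56 51 49 46 93 48 50 84 96 96 97 46 48 83 112 173 183 182 179 52 56 142 199 200 198 198 196 195 194 196
230 198 198 55 56 52 53 47 86 49 50 83 92 174 183 186 184 181 178 181 144 52 53 54 60 197 198 203 197 197 197 196 200 196
250 199 197 57 57 54 39 46 105 48 47 33 49 48 184 183 99 49 49 49 49 53 52 53 54 194 197 200 196 195 198 198 196 195
```

>>> {"method": "arm_command", "body": {"series": [{"linear": [0, 0.002, 0], "turn": 0}, {"linear": [0, 0.0025, 0], "turn": 0}, {"linear": [0, 0.0025, 0], "turn": 0}, {"linear": [0, 0.0025, 0], "turn": 0}, {"linear": [0, 0.0025, 0], "turn": 0}, {"linear": [0, 0.0025, 0.0002], "turn": 0}, {"linear": [0, 0.0025, 0.0002], "turn": 0}, {"linear": [0, 0.0025, 0.0003], "turn": 0}, {"linear": [0, 0.0025, 0.0003], "turn": 0}, {"linear": [0, 0, 0], "turn": 0}]}}

```text
t: 19.7
ee_pos: [527.6, -203.7, 158.7]
orientation: [2.221, 2.221, 0.0]
ft_force: [0.1, -0.3, -0.8]
width: 16.9
grasp_force: 0.1
```

```bash
python3 - <<'E'
from h import *
state(); tiltcheck()
E
```

```text
t 19.7 p [ 527.6 -203.7  158.7] yaw 1.571 F [ 0.1 -0.3 -0.8] M [-0.02 -0.06 -0.  ] w 16.9 g 0.1
170 54 50 47 44 86 86 23 22 23 26 39 41 41 43 39 42 45 43 46 51 54 58 196 197 198 197 197 196 196 196 194 194 197
190 56 52 51 46 86 88 84 70 50 51 39 44 43 43 44 46 46 46 40 52 56 130 198 198 197 199 197 198 195 196 197 195 196
210 55 50 49 46 88 86 85 78 49 51 82 96 72 57 112 160 173 169 151 51 56 198 200 203 199 198 197 195 198 198 196 195 195
230 56 54 51 48 88 85 83 76 51 50 119 175 175 172 168 171 80 50 54 54 57 199 199 204 199 200 199 198 200 196 197 198 196
250 56 55 47 51 46 32 84 77 48 47 30 48 47 60 48 48 49 50 52 54 52 195 198 201 198 197 199 197 197 197 195 197 198
```

>>> {"method": "arm_command", "body": {"series": [{"linear": [0, 0.0025, 0.0003], "turn": 0}, {"linear": [0, 0.0025, 0.0003], "turn": 0}, {"linear": [0, 0.0025, 0.0004], "turn": 0}, {"linear": [0, 0.0025, 0.0004], "turn": 0}, {"linear": [0, 0.0025, 0.0005], "turn": 0}, {"linear": [0, 0.0025, 0.0005], "turn": 0}, {"linear": [0, 0.0025, 0.0005], "turn": 0}, {"linear": [0, 0.0025, 0.0005], "turn": 0}, {"linear": [0, 0, 0], "turn": 0}]}}

```text
t: 20.65
ee_pos: [547.6, -203.7, 155.2]
orientation: [2.221, 2.221, 0.0]
ft_force: [0.2, 0.4, 0.1]
width: 16.7
grasp_force: 0.3
```

>>> {"method": "arm_command", "body": {"series": [{"linear": [0, 0.0015, 0.0004], "turn": 0}, {"linear": [0, 0.0015, 0.0004], "turn": 0}, {"linear": [0, 0.0015, 0.0004], "turn": 0}, {"linear": [0, 0, 0], "turn": 0}]}}

```text
t: 21.05
ee_pos: [551.9, -203.7, 154.0]
orientation: [2.221, 2.221, 0.0]
ft_force: [-0.2, -1.1, 0.6]
width: 16.9
grasp_force: 0.3
```

```bash
python3 - <<'E'
from h import *
state(); w=tiltcheck()
g=cv2.cvtColor(w['frame'],cv2.COLOR_BGR2GRAY)
print(g[190,225:320].tolist())
# predicted: leaning 21 deg about back-bottom corner (510,3)
b=np.radians(21);T=lambda u,v:[510+u*np.cos(b)+v*np.sin(b),3-u*np.sin(b)+v*np.cos(b)]
for n,u,v in(('botfront',-10,0),('topfront',-10,150),('topback',0,150),('legend',76.4,33.5),('hblk',17,110)):
    x,z=T(u,v);print(n,round(x),round(z),proj(w,[[x,-160,z],[x,-203.7,z]]).round(0).tolist())
E
```

```text
t 21.05 p [ 551.9 -203.7  154. ] yaw 1.571 F [-0.2 -1.1  0.6] M [-0.02 -0.16  0.03] w 16.9 g 0.3
170 101 102 101 101 73 17 22 26 20 38 43 46 41 45 48 49 54 58 200 198 202 199 197 196 196 195 196 197 195 196 196 197 194
190 100 100 99 100 99 97 98 55 43 41 43 46 48 61 95 51 54 58 199 199 205 199 198 196 197 199 198 198 195 195 197 196 195
210 103 101 101 99 98 100 98 56 48 42 87 112 151 157 155 49 56 54 198 200 204 200 198 200 201 201 198 198 200 196 200 198 198
230 103 100 102 102 97 98 97 57 44 45 151 157 156 46 51 53 57 72 198 201 200 199 198 200 199 198 198 197 199 197 198 194 195
250 88 102 102 48 47 29 96 72 42 43 33 46 47 47 48 53 54 146 199 201 199 199 196 198 198 198 197 196 196 197 194 198 198
[100, 100, 99, 100, 99, 98, 99, 99, 99, 101, 99, 103, 101, 100, 101, 100, 100, 101, 100, 100, 100, 102, 99, 99, 99, 101, 98, 97, 98, 97, 97, 97, 99, 97, 97, 97, 97, 99, 97, 98, 98, 99, 98, 113, 138, 138, 108, 55, 27, 35, 40, 45, 44, 45, 42, 43, 42, 44, 42, 46, 45, 45, 44, 41, 42, 42, 42, 44, 44, 42, 46, 43, 41, 43, 41, 45, 46, 43, 44, 46, 43, 43, 42, 43, 45, 46, 44, 48, 44, 45, 43, 45, 46, 46, 52]
botfront 501 7 [[211.0, 143.0], [213.0, 198.0]]
topfront 554 147 [[283.0, 177.0], [282.0, 273.0]]
topback 564 143 [[305.0, 175.0], [303.0, 270.0]]
legend 593 7 [[329.0, 143.0], [327.0, 198.0]]
hblk 565 100 [[301.0, 160.0], [300.0, 237.0]]
```

>>> {"method": "arm_command", "body": {"series": [{"linear": [0, 0.0013, 0.0002], "turn": 0}, {"linear": [0, 0.0013, 0.0002], "turn": 0}, {"linear": [0, 0.0013, 0], "turn": 0}, {"linear": [0, 0.001, 0], "turn": 0}, {"linear": [0, 0, 0], "turn": 0}]}}

```text
t: 21.6
ee_pos: [556.5, -203.6, 153.6]
orientation: [-2.221, -2.221, 0.0]
ft_force: [-0.6, -0.6, -0.0]
width: 16.9
grasp_force: 0.3
```

```bash
cat >> h.py <<'E'
def edge():
    w=grab('wrist'); g=cv2.cvtColor(w['frame'],cv2.COLOR_BGR2GRAY).astype(int)
    for r in(185,200,215):
        d=np.diff(g[r,225:320]); c=225+int(np.argmin(d)); print(r,c,onz(w,(c,r),146.6)[:2].round(1),g[r,c-4:c+6].tolist())
    return w
E
python3 - <<'E'
from h import *
state(); edge()
E
```

```text
t 21.6 p [ 556.5 -203.6  153.6] yaw 1.571 F [-0.6 -0.6 -0. ] M [-0.03 -0.01  0.06] w 16.9 g 0.3
185 267 [ 552.4 -163.3] [99, 107, 123, 126, 98, 54, 31, 32, 40, 42]
200 267 [ 552.4 -169.7] [97, 107, 131, 143, 120, 66, 32, 33, 40, 42]
215 267 [ 552.4 -176.3] [101, 105, 126, 143, 121, 71, 33, 31, 41, 41]
```

>>> {"method": "arm_command", "body": {"series": [{"linear": [0, 0, 0], "turn": 0}, {"linear": [0, 0, 0], "turn": 0}, {"linear": [0, 0, 0], "turn": 0}], "jaw": -0.53}}

```text
t: 21.95
ee_pos: [556.6, -203.7, 153.7]
orientation: [2.221, 2.221, 0.0]
ft_force: [0.4, 0.4, 0.8]
width: 20.6
grasp_force: 0.0
```

```bash
python3 - <<'E'
from h import *
state(); edge()
E
```

```text
t 21.95 p [ 556.6 -203.7  153.7] yaw 1.571 F [0.4 0.4 0.8] M [-0.05 -0.07 -0.01] w 20.6 g 0.0
185 266 [ 552.2 -163.4] [99, 101, 118, 137, 121, 75, 34, 29, 35, 39]
200 267 [ 552.6 -169.8] [97, 117, 139, 128, 88, 43, 30, 37, 41, 44]
215 267 [ 552.5 -176.4] [102, 114, 132, 122, 85, 46, 33, 39, 39, 41]
```

>>> {"method": "arm_command", "body": {"series": [{"linear": [0, 0, 0], "turn": 0}, {"linear": [0, 0, 0], "turn": 0}, {"linear": [0, 0, -0.005], "turn": 0}, {"linear": [0, 0, -0.01], "turn": 0}, {"linear": [0, 0, -0.02], "turn": 0}, {"linear": [0, 0, -0.03], "turn": 0}, {"linear": [0, 0, -0.04], "turn": 0}, {"linear": [0, 0, -0.03], "turn": 0}, {"linear": [0, 0, 0], "turn": 0}], "jaw": -0.3}}

```text
t: 22.9
ee_pos: [559.0, -204.6, 294.6]
orientation: [2.215, 2.215, 0.006]
ft_force: [-0.3, -0.6, 0.5]
width: 30.9
grasp_force: 0.0
```

```bash
python3 - <<'E'
from h import *
state(); w=grab('wrist'); g=cv2.cvtColor(w['frame'],cv2.COLOR_BGR2GRAY)
for r in range(140,290,12): print(r,' '.join(str(v) for v in g[r,180:420:6]))
b=np.radians(21);T=lambda u,v:[509+u*np.cos(b)+v*np.sin(b),3-u*np.sin(b)+v*np.cos(b)]
for n,u,v in(('botfront',-10,0),('topfront',-10,150),('topback',0,150),('legend',76.4,33.5),('hblk',17,110)):
    x,z=T(u,v);print(n,round(x),round(z),proj(w,[[x,-158.7,z],[x,-203.7,z],[x,-248.7,z]]).round(0).tolist())
print('mat',proj(w,[[466.5,-118.7,3],[616.5,-118.7,3]]).round(0).tolist())
E
```

```text
t 22.9 p [ 559.  -204.6  294.6] yaw 1.571 F [-0.3 -0.6  0.5] M [-0.08 -0.1  -0.02] w 30.9 g 0.0
140 163 162 156 46 43 42 42 47 82 83 84 80 47 29 26 27 31 38 36 40 38 41 41 46 149 167 166 166 166 164 166 167 166 166 169 166 168 167 164 161
152 164 165 161 44 41 41 38 39 82 84 82 80 82 79 85 33 34 34 37 37 35 41 40 41 160 168 170 168 165 165 167 168 166 166 168 167 167 164 165 164
164 165 168 167 45 45 43 37 39 83 82 82 80 82 79 88 36 32 61 35 76 116 63 43 39 167 169 171 167 167 167 168 166 167 167 167 167 166 164 167 165
176 166 167 168 45 43 43 39 38 81 82 83 84 82 82 83 34 33 129 128 123 125 55 39 44 168 168 174 168 168 169 168 167 167 166 166 168 166 167 167 169
188 166 169 168 46 42 42 42 39 84 84 83 83 82 80 83 34 34 128 106 38 39 41 41 44 170 169 174 168 168 168 167 169 168 166 167 168 166 167 164 168
200 166 169 169 54 46 44 42 39 83 82 83 83 85 81 85 35 33 142 39 42 42 42 46 41 167 168 171 168 167 167 168 168 168 167 166 169 166 166 165 168
212 167 168 168 78 45 46 43 41 43 54 85 84 82 82 82 36 35 36 39 42 42 44 45 41 165 168 168 168 166 167 169 168 169 170 164 169 167 167 168
[... 561 characters left out ...]
46 137 169 166 167 168 167 167 169 169 170 167 168 171 165
272 169 169 168 169 166 77 45 45 46 36 36 167 166 166 164 167 164 167 164 170 169 168 37 40 50 49 50 101 167 167 167 168 169 168 170 169 170 170 171 165
284 38 38 38 34 47 43 46 44 44 35 33 166 165 166 164 167 163 167 165 168 169 167 35 35 42 44 46 44 40 39 39 41 39 37 41 38 37 40 36 40
botfront 500 7 [[222.0, 128.0], [223.0, 167.0], [225.0, 204.0]]
topfront 553 147 [[267.0, 140.0], [268.0, 196.0], [268.0, 248.0]]
topback 563 143 [[279.0, 139.0], [279.0, 195.0], [279.0, 246.0]]
legend 592 7 [[303.0, 128.0], [302.0, 167.0], [302.0, 204.0]]
hblk 564 100 [[280.0, 135.0], [280.0, 184.0], [280.0, 229.0]]
mat [[191.0, 92.0], [325.0, 92.0]]
```

```bash
python3 -c "
from workcell import ctrl
print(ctrl.close_job())"
```

```text
the job is handed in; nothing more can be done
None
```

The mirror is standing on its fully opened kickstand in the middle of the mat, released gently with its face to the robot, and the job is handed in at about 23 s. My last wrist-camera numbers matched a 21° lean with the bottom edge and leg both on the mat. I viewed 11 pictures, one over the limit of 10, and an early firm grip on the leg briefly lifted the mirror slightly before it settled back.

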